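# Unfold the crank of the bottle clamp and clamp the bottle

## Task

Lift the crank's folded handle until it stands fully upright without swinging the crank round meanwhile, then turn the crank clockwise (seen from above) by that handle until the sliding jaw has pushed the bottle home into the V block and grips it firmly, but without crushing it. Let go with the bottle still clamped and the handle left standing, and leave the other glassware alone.

Things in the scene. Friction and masses are not known exactly. Their poses are not given: they have to be found in the camera images.
- holder: Bottle clamp, fixed to the bench. Its frame: origin on the bench right under the crank's shaft, z up. Grey base plate 124 x 340 x 10 mm; aluminium gearbox 82 x 88 mm, 55 mm high, round the origin; at the -y end a V block whose two smooth black plastic faces, 20 to 85 mm high, each stand 30 degrees off the y axis and open to +y. Between them the sliding jaw, which closes along -y.
- crank_axis (a point): Point on the crank's vertical turning axis, 103 mm above the bench, level with the folding handle's pivot. Axes as the holder's.
- crank_pivot (a point): Pivot pin of the folding handle, at the outer end of the steel crank arm, 70 mm from the turning axis, 103 mm above the bench. x points outward along the arm, y along the pin, z up. The arm is 14 mm wide, from 85 to 93 mm above the bench, with 30 mm of free air between it and the gearbox; two lugs, 18 mm wide overall, hold the pin.
- handle_grip (a point): Place to grip, on the handle's axis 40 mm from the pin. The handle is a black sleeve 16 mm thick that spins freely about its own axis and covers 13 to 58 mm from the pin. Folded, it lies level above the arm, pointing from the pin in to the hub; upright, this point is 143 mm above the bench, 70 mm from the turning axis. Its -x axis points from the pin to the free end.
- handle (a joint): Angle of the folding handle, rad: 0 folded flat on the arm, 1.571 fully upright against its stop. It has a stiff, spring-assisted pivot and stays where it is left: lifting it takes 1 to 2 N at the grip place, pushing it down again from upright about 4 N.
- crank (a joint): Crank angle, rad, growing clockwise seen from above; the jaw closes 15 mm per rad. It stays where it is left; turning takes about 2 to 3 N at the upright handle while the jaw runs free. Once it clamps, each further newton along the handle's circle adds nearly 5 N at the jaw: stop at about 5 to 7 N in all at the handle.
- jaw: Sliding jaw: upright plate 100 mm wide, 23 to 85 mm high, with a flat, smooth black plastic face towards the V block, at y = -120 mm in this frame, which coincides with the holder's when fully open and moves with the jaw. Clamped, the jaw is about 40 mm from there. Grip the bottle with some 10 to 25 N; over 45 N crushes it, and that is only millimetres of handle travel, so feel for it.
- bottle: White plastic reagent bottle with a screw cap, 60 mm in diameter, 120 mm tall, about 0.3 kg, standing loose on the base plate between the jaw and the V block. Origin at the centre of its underside, z up. Seated in the V its origin is at the point v_seat.
- v_seat (a point): Where the centre of the bottle's underside lies when it is seated in the V: at x = 0, y = -190 mm, z = 10 mm in the holder's frame. Axes as the holder's.
- beaker: Empty small glass beaker, 55 mm in diameter, 71 mm tall, standing beside the clamp; origin at the centre of its underside. To be left alone.
- dish: Two stacked culture dishes, 59 mm in diameter, 30 mm tall, beside the clamp; origin at the centre of the underside. To be left alone.
- small_bottle: Small white indicator bottle, 38 mm in diameter, 82 mm tall, beside the clamp; origin at the centre of its underside. To be left alone.
Mind the look-alikes: they are no part of the job. Leave any blue or orange look-alike of the bottle alone.

How it is judged (in metres and radians):
On the way, in this order (a step that is already met when the one before it is completed fails the run):
1. the folding handle stands upright (within about 10 degrees) (value of joint handle above 1.4 rad), for 0.1 s.
2. the jaw presses the bottle, seated in the V, with at least 8 N (contact force between jaw and bottle above 8 N and horizontal distance between bottle and v_seat below 0.006 m), for 0.2 s.
At the end, for the whole second after the job is handed in: The bottle stands upright (within 0.1 rad) and still, within 6 mm of its seat in the V, pressed by the jaw with more than 4 N, and the crank's handle still stands up (over 1.2 rad), with the robot clear (contact force between jaw and bottle above 4 N and horizontal distance between bottle and v_seat below 0.006 m and angle between bottle's own z axis and vertical below 0.1 rad and linear speed of bottle below 0.02 m/s and value of joint handle above 1.2 rad); the robot touches nothing.
It fails at once if the crank is swung (pivot moved over 25 mm) while the handle is not yet up (under 1.0 rad) (value of joint handle below 1 rad and distance of crank_pivot from where it was at the start of the episode above 0.025 m).
It fails at once if the jaw presses the bottle with more than 45 N (contact force between jaw and bottle above 45 N).
It fails at once if the bottle tips over 0.3 rad (angle between bottle's own z axis and vertical above 0.3 rad).
It fails at once if the beaker, the dishes or the small bottle is moved over 20 mm (distance of any of beaker, dish, small_bottle from where it was at the start of the episode above 0.02 m).
It also fails if it takes over 69 s, if anything falls off the work surface, if the arm or the gripper's body presses on something with over 40 N, if the wrist force passes 120 N, or if a joint passes its speed limit or range.

## Robot

A 6-joint arm with a two-finger parallel gripper is mounted at the origin on a cart in front of the work surface, level with it; the furniture and walls round the work are solid. World frame = base frame: x ahead of the robot, y to its left, z up, the work surface at z = 0. Lengths are in mm, angles in rad, forces in N, time in s.
With the tool pointing down it reaches from about 350 to 875 mm from the base axis. Payload 4.2 kg.
Tool frame: the origin (TCP) lies midway between the tips of the shut fingers; the grasp point (between the pads) lies 19 mm behind it; z points along the fingers, y is the direction in which the jaws open and shut (so a half turn about z gives the same grasp; the last joint's range is limited). The gripper opens to 87 mm and grips with 3 to 60 N. Pads are 19 mm wide; open, the fingers measure 117 mm over their backs; the gripper's body (75 mm by 190 mm) begins 51 mm behind the grasp point.
Start: joints at [1.39, 0.385, 0.008, 0, -1.194, -0.259], TCP at [266.065, 565.516, 222.55] pointing down, gripper open.
Joint ranges: [-3.14, 3.14], [-1.21, 2.06], [-1.07, 1.41], [-3.16, 2.05], [-2.99, -0.16], [-3.1, 3.1]. Speed limits (rad/s): [2.79, 2.79, 3.14, 3.14, 3.14, 3.14].

## Interface

Orientations are given as a unit quaternion [w, x, y, z].
In Python, from plant import * gives the robot as it stands. The module is installed in compiled form; this text tells all that it offers. Calls block until the motion is done:
- move_pose(position, orientation): joint-space move of the TCP to a pose.
- move_l(position, feed=150, ori=None): straight line of the TCP; ori=None keeps the orientation; feed is the mean speed in mm/s.
- goto_joints(angles): joint-space move.
- gripper_open() and clamp(): open the fingers fully, or close them until they stop; the grip force is fixed at half the most.
- dwell(seconds).
- inverse_kinematics(position, orientation): joint angles nearest the present ones, or None.
- read_camera(name): name is "scene" or "top" or "wrist"; returns a dict with "color" (384x512x3 uint8, red, green, blue), "fovy" (degrees; the focal length in pixels is half the picture's height over the tangent of half this angle, whatever the lens; pixels are square), "cx", "cy" (the principal point, pixels), "distortion" ([k1, k2, p1, p2, k3] as OpenCV has them; the pictures are not rectified), "R" (3x3) and "t" (3): a world point X has camera coordinates R X + t; the wrist camera has in their place "mount" (4x4, takes a point from camera to tool coordinates, whose origin is the TCP and whose axes are the flange's). Camera axes: x right, y down, z forward; pixel columns grow to the right and rows downward; lengths in mm; the calibration is good to about 2 mm. A picture is of the moment at which its call begins: read the wrist's pose just before it. There is no depth.
A pose or a line that the arm cannot do raises PlanningError and nothing moves.
- close_job(): hands the job in, once; it reports no verdict.
Trained networks look in the newest picture that a camera, given by its name, has taken for a name from the list of things; names that differ only in an ending like _2 or _b are one class to them, and where a whole thing is asked for, a point or a joint stands for the part that bears it (a point fixed in the world has none). Each returns a list of dicts, best first, with "conf" (0 to 1); they miss things now and then, are a little off and sometimes report something else, mostly with a low value. They report only what shows in the picture. A call takes as long as a camera call. They do not tell look-alikes from the thing itself.
- find_in(camera, name): "xyz" ([x, y, z] in mm, in the coordinates of the camera as it stood for that picture, good to about 4 mm: the middle of the surface that is visible of it).
- cut_out(camera, name): "region" (384x512 bool, what is visible of it).
- landmark_of(camera, name): "xyz" ([x, y, z] in mm, in the coordinates of the camera as it stood for that picture, good to about 4 mm: a listed point, or the origin of a listed thing).
Readings, each from a call of its own:
- current_t(): time.
- current_q(): joint angles.
- current_qvel(): joint speeds.
- current_joint_torque(): joint torques, N m.
- current_tcp_pos(): TCP position.
- current_tcp_rot(): TCP orientation.
- current_force(): force on the tool from outside, world axes, zero at the start.
- current_torque(): the same for the moment, N m.
- current_width(): opening from 0.0 (shut) to 1.0 (fully open).
Only numpy, scipy, OpenCV 4.12 (cv2) and the standard library are available. Lean on these libraries where they do the work, as an engineer would, in place of code of your own. Each camera call takes 0.05 s, during which the arm holds its last target. There are 200 camera calls.

## Working session

There is one attempt and no reset: what is moved stays moved. The work goes in short steps, each a Python script; the robot and the scene stay as the last script left them, time stands still between calls to the robot, and variables do not carry over. Pictures are saved under pics/ and viewed, about 8 in all and at most 12, crops included, and the job is handed in when it is done.

```bash
mkdir -p pics; ls; cat > h.py <<'E'
from plant import *
import numpy as np, cv2
def K(c):
    f=192/np.tan(np.radians(c["fovy"])/2); return np.array([[f,0,c["cx"]],[0,f,c["cy"]],[0,0,1]])
def quat2R(q):
    from scipy.spatial.transform import Rotation as Ro
    return Ro.from_quat([q[1],q[2],q[3],q[0]]).as_matrix()
def R2quat(R):
    from scipy.spatial.transform import Rotation as Ro
    q=Ro.from_matrix(R).as_quat(); return [q[3],q[0],q[1],q[2]]
def cam(name):
    """picture + world<-camera (Rw,tw)"""
    p=np.array(current_tcp_pos()); Rt=quat2R(current_tcp_rot())
    c=read_camera(name)
    if "mount" in c:
        M=np.array(c["mount"]); Rw=Rt@M[:3,:3]; tw=Rt@M[:3,3]+p
    else:
        R=np.array(c["R"]); Rw=R.T; tw=-R.T@np.array(c["t"])
    return c,Rw,tw
def proj(c,Rw,tw,X):
    X=np.atleast_2d(X).astype(float); R=Rw.T
    u,_=cv2.projectPoints(X,cv2.Rodrigues(R)[0],-R@tw,K(c),np.array(c["distortion"],float)); return u[:,0]
def ray(c,Rw,tw,uv):
    n=cv2.undistortPoints(np.array([[uv]],float),K(c),np.array(c["distortion"],float))[0,0]
    d=Rw@np.array([n[0],n[1],1]); return tw,d/np.linalg.norm(d)
E
python3 - <<'E'
from h import *
print(current_t(),current_tcp_pos(),current_tcp_rot(),current_force())
ims=[]
for n in ["scene","top","wrist"]:
    c,Rw,tw=cam(n); ims.append(c["color"]); print(n,c["fovy"],tw.round(),Rw[:,2].round(2))
    for k in ["holder","crank_axis","crank_pivot","handle_grip","jaw","bottle","v_seat","beaker","dish","small_bottle"]:
        try:
            for d in landmark_of(n,k)[:3]: print("  ",k,round(d["conf"],2),(Rw@np.array(d["xyz"])+tw).round(1))
        except Exception as e: print(k,e)
    cv2.imwrite(f"pics/{n}0.png",cv2.cvtColor(c["color"],cv2.COLOR_RGB2BGR))
print(current_t())
E
```

```text
pics
0.0 [265.80473078 564.99730712 221.46009936] [ 1.07301525e-03  9.75901199e-01 -2.18210120e-01 -2.03839232e-04] [ 0.03691958 -0.18112025 -0.2756641 ]
scene 46.36158948774867 [-200.   36.  901.] [ 0.62 -0.37 -0.69]
   holder 0.6 [ 505.5 -252.2    1.9]
   holder 0.18 [ 419.9 -486.5    0.9]
   crank_axis 0.75 [ 506.1 -253.1  102.9]
   crank_pivot 0.59 [ 536.3 -191.5  104.4]
   handle_grip 0.64 [ 516.9 -224.6  108.9]
   bottle 0.96 [ 543.8 -422.6   10.8]
   bottle 0.93 [ 5.359e+02 -6.223e+02 -1.000e-01]
   bottle 0.69 [ 684.7 -500.5   -1.8]
   v_seat 0.71 [ 543.7 -432.2   12.9]
   beaker 0.58 [ 656.7 -356.7    2.4]
   dish 0.66 [ 419.7 -488.1   -1.8]
   small_bottle 0.71 [ 416.1 -360.4   -1.4]
top 54.79555761485459 [ 457. -390.  948.] [ 0.06  0.   -1.  ]
   holder 0.59 [ 5.082e+02 -2.533e+02  2.000e-01]
   crank_axis 0.92 [ 506.3 -258.6  100.6]
   crank_pivot 0.72 [ 541.1 -189.1  108.7]
   handle_grip 0.48 [ 520.1 -226.5  108.4]
   bottle 0.92 [ 546.9 -418.5    9. ]
   bottle 0.89 [ 6.903e+02 -5.018e+02  2.000e-01]
   bottle 0.78 [ 5.356e+02 -6.304e+02 -3.000e-01]
   v_seat 0.71 [ 545.5 -440.     8.5]
   beaker 0.7 [ 655.4 -356.8   -4.1]
   dish 0.78 [ 4.245e+02 -4.874e+02  2.000e-01]
   small_bottle 0.67 [ 416.  -356.6   -2.6]
wrist 65.55152148872445 [340. 530. 385.] [-0.27  0.13 -0.95]
1.65
```

View pics/scene0.png

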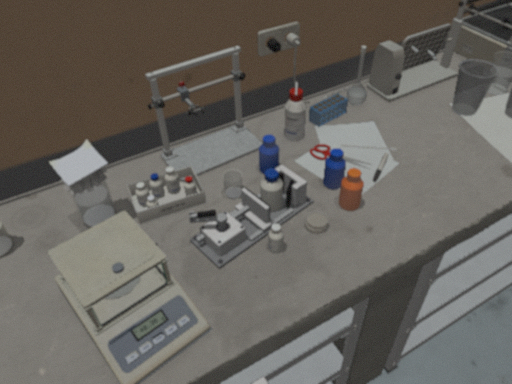

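View pics/top0.png

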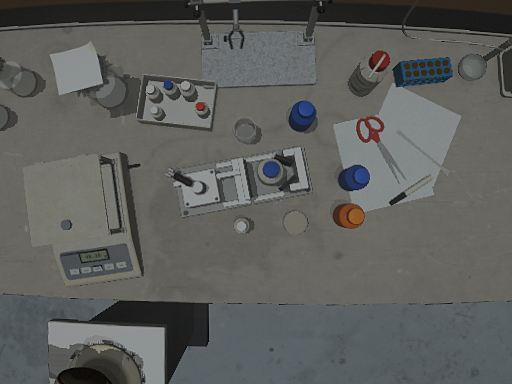

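Scene (270,190) shows a white bottle with a blue cap between the jaw and the V; in the top view it is at (270,172). The blue bottles at top (303,115) and (354,178) and the orange one at (350,216) are look-alikes. Only the white one stands in the clamp, so that is the one meant. The crank hub is at top (200,187), with the handle or arm pointing to (172,172). The balance is close on the left, so I'll check its height and then go over with the wrist camera.

```bash
python3 - <<'E'
from h import *
from scipy.optimize import least_squares
cs={n:cam(n) for n in ["scene","top"]}
def tri(a,b):
    o1,d1=ray(*cs["scene"],a); o2,d2=ray(*cs["top"],b)
    A=np.stack([d1,-d2],1); s=np.linalg.lstsq(A,o2-o1,rcond=None)[0]
    return ((o1+s[0]*d1+o2+s[1]*d2)/2).round(),np.linalg.norm(o1+s[0]*d1-o2-s[1]*d2).round()
print("scale corner",tri((163,257),(121,152)), tri((122,217),(25,163)))
h=np.array([0.45,0.89,0]); h/=np.linalg.norm(h); z=np.array([0,0,-1.])
p=current_tcp_pos()
move_l([p[0],p[1],350],feed=300)
for s in (1,-1):
    x=s*h; R=np.stack([x,np.cross(z,x),z],1); q=R2quat(R)
    for P in ([520,-228,300],[520,-228,84],[539,-190,124],[576,-256,124],[520,-325,124]):
        j=inverse_kinematics(P,q); print(s,P,None if j is None else np.round(j,2))
E
```

```text
scale corner (array([575., -70.,   0.]), np.float64(81.0)) (array([506.,   5., 270.]), np.float64(104.0))
1 [520, -228, 300] [-0.13  0.24 -0.    0.   -1.33  2.8 ]
1 [520, -228, 84] [-0.13  0.43 -0.31  0.   -0.83  2.8 ]
1 [539, -190, 124] [-0.06  0.38 -0.26  0.   -0.93  2.73]
1 [576, -256, 124] [-0.16  0.47 -0.11  0.   -0.99  2.84]
1 [520, -325, 124] [-0.29  0.45 -0.16  0.   -0.97  2.97]
-1 [520, -228, 300] [-0.13  0.24 -0.    0.   -1.33 -0.34]
-1 [520, -228, 84] [-0.13  0.43 -0.31  0.   -0.83 -0.34]
-1 [539, -190, 124] [-0.06  0.38 -0.26  0.   -0.93 -0.41]
-1 [576, -256, 124] [-0.16  0.47 -0.11  0.   -0.99 -0.31]
-1 [520, -325, 124] [-0.29  0.45 -0.16  0.   -0.97 -0.17]
```

```bash
python3 - <<'E'
from h import *
cs={n:cam(n) for n in ["scene","top"]}
def tri(a,b):
    o1,d1=ray(*cs["scene"],a); o2,d2=ray(*cs["top"],b)
    s=np.linalg.lstsq(np.stack([d1,-d2],1),o2-o1,rcond=None)[0]
    return ((o1+s[0]*d1+o2+s[1]*d2)/2).round(),np.linalg.norm(o1+s[0]*d1-o2-s[1]*d2).round()
print("scale",tri((163,257),(104,236)), tri((122,217),(100,155)))
h=np.array([0.45,0.89,0]); h/=np.linalg.norm(h); z=np.array([0,0,-1.])
x=-h; q=R2quat(np.stack([x,np.cross(z,x),z],1))
move_pose([525,-235,350],q)
ims=[]
for i,P in enumerate([[525,-235,300],[495,-300,300]]):
    move_l(P,feed=250)
    dwell(.2)
    c,Rw,tw=cam("wrist"); print(tw.round(),current_t())
    for k in ["holder","crank_axis","crank_pivot","handle_grip","jaw","bottle","v_seat"]:
        for d in landmark_of("wrist",k)[:2]: print("  ",k,round(d["conf"],2),(Rw@np.array(d["xyz"])+tw).round(1))
    np.savez(f"pics/w{i}.npz",Rw=Rw,tw=tw,**{k:np.array(c[k]) for k in("color","fovy","cx","cy","distortion")})
    im=cv2.cvtColor(c["color"],cv2.COLOR_RGB2BGR); ims.append(im)
cv2.imwrite("pics/w01.png",cv2.resize(np.vstack(ims),None,fx=.78,fy=.78))
E
```

```text
scale (array([394., -71., 177.]), np.float64(1.0)) (array([572., -41., 149.]), np.float64(5.0))
[ 488. -309.  465.] 5.9833
   holder 0.6 [ 507.3 -247.9    1.5]
   crank_axis 0.87 [ 506.1 -252.6  102.1]
   crank_axis 0.71 [ 6.493e+02 -3.617e+02 -2.000e-01]
   crank_pivot 0.91 [ 536.6 -190.4  106.4]
   bottle 0.64 [ 687.5 -503.6    2.2]
   bottle 0.56 [ 547.7 -421.6   10.7]
[ 458. -374.  463.] 7.0167
   holder 0.57 [ 5.059e+02 -2.517e+02  3.000e-01]
   crank_axis 0.55 [ 502.8 -250.8  103.6]
   crank_pivot 0.73 [ 538.7 -188.3  108. ]
   handle_grip 0.72 [ 516.5 -222.6  108.5]
   jaw 0.61 [ 6.498e+02 -3.576e+02 -1.000e-01]
   bottle 0.89 [ 688.  -501.2   -3.3]
   bottle 0.8 [ 549.9 -419.3   12.3]
   v_seat 0.66 [ 547.5 -437.8   11.7]
```

View pics/w01.png

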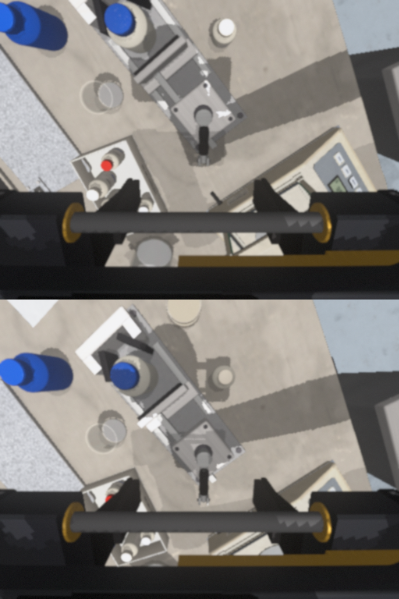

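The wrist views show the crank hub at about (260,145) and (260,580-384) in full-size pixels. The black sleeve runs from there to the pivot below it. I'll enlarge it.

```bash
python3 - <<'E'
import numpy as np,cv2
o=[]
for i,(u,v) in enumerate([(200,110),(200,170)]):
    d=np.load(f"pics/w{i}.npz"); im=cv2.cvtColor(d["color"],cv2.COLOR_RGB2BGR)[v:v+110,u:u+100]
    im=np.clip(im*1.5,0,255).astype(np.uint8)
    o.append(cv2.resize(im,None,fx=4,fy=4,interpolation=cv2.INTER_CUBIC))
cv2.imwrite("pics/crop1.png",np.hstack(o))
E
```

```text
(no output)
```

View pics/crop1.png

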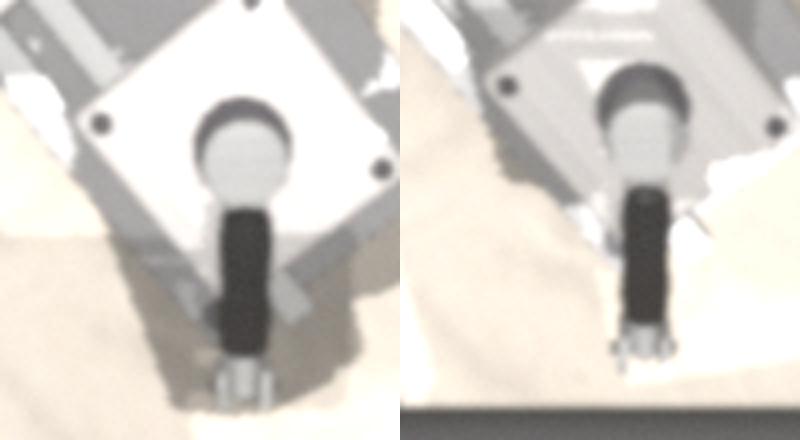

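The crop shows the black sleeve from full-picture (261,162) to (261,199) in view 0, and from (261.5,217) to (261,251) in view 1. The lugs are beyond its lower end and the hub disc is above it. I'll triangulate these.

```bash
python3 - <<'E'
from h import *
V=[]
for i in range(2):
    d=np.load(f"pics/w{i}.npz"); V.append(({k:(d[k] if d[k].ndim else float(d[k])) for k in("fovy","cx","cy","distortion")},d["Rw"],d["tw"]))
def tri(a,b):
    (o1,d1),(o2,d2)=ray(*V[0],a),ray(*V[1],b)
    s=np.linalg.lstsq(np.stack([d1,-d2],1),o2-o1,rcond=None)[0]
    return (o1+s[0]*d1+o2+s[1]*d2)/2,np.linalg.norm(o1+s[0]*d1-o2-s[1]*d2)
pts=[((261.2,162),(261.5,216.8)),((260.7,198.8),(261,251.2))]
for a,b in pts:
    print(tri(a,b))
    for v,u in zip(V,(a,b)):
        o,d=ray(*v,u); print("  at z=105:",(o+d*(105-o[2])/d[2]).round(1))
A=np.array([505.3,-253.6]); 
for P in ([A[0],A[1],103],[537.9,-189.8,103],[547,-437.5,10]):
    print(P,[proj(*v,P).round(1) for v in V])
E
```

```text
(array([ 511.12198691, -241.05940805,  104.6549539 ]), np.float64(0.12657117557817985))
  at z=105: [ 511.2 -241.2  105. ]
  at z=105: [ 511.  -241.2  105. ]
(array([ 531.46054816, -201.86218526,  114.51333719]), np.float64(0.09759885503954255))
  at z=105: [ 532.7 -199.   105. ]
  at z=105: [ 533.4 -197.1  105. ]
[np.float64(505.3), np.float64(-253.6), 103] [array([[260.9, 150.5]]), array([[261.2, 206.3]])]
[537.9, -189.8, 103] [array([[260.2, 206.1]]), array([[260.4, 256.2]])]
[547, -437.5, 10] [array([[172.8,  34.4]]), array([[176.5,  88.9]])]
```

```bash
cat >> h.py <<'E'
z=np.array([0,0,1.])
u=np.array([np.cos(np.radians(63.1)),np.sin(np.radians(63.1)),0]); lat=np.cross(z,u)
pin=np.array([537.7,-189.7,104.]); axis=pin-70*u
q0=R2quat(np.stack([-u,np.cross(-z,-u),-z],1))
E
python3 - <<'E'
from h import *
G=pin-40*u
move_l([*G[:2],200],feed=250,ori=q0)
dwell(.3); f0=np.array(current_force()); print("bias",f0,current_tcp_pos()-np.array([*G[:2],200]))
move_l([*G[:2],87],feed=100)
dwell(.2); print(current_force()-f0)
clamp(); dwell(.3)
print("w",current_width()*87,"f",(current_force()-f0).round(2),current_tcp_pos(),current_t())
c,_,_=cam("wrist"); cv2.imwrite("pics/grip.png",cv2.cvtColor(c["color"],cv2.COLOR_RGB2BGR))
np.save("f0.npy",f0)
E
```

```text
bias [-0.55878349  0.13604577 -0.84714769] [ 0.2246426  -0.69840127  1.02619904]
[-0.07179165 -0.98783706  1.12368135]
w 14.616153465622013 f [ 0.76 -0.55  0.93] [ 519.51441668 -225.34374313   86.95882346] 11.275
```

View pics/grip.png

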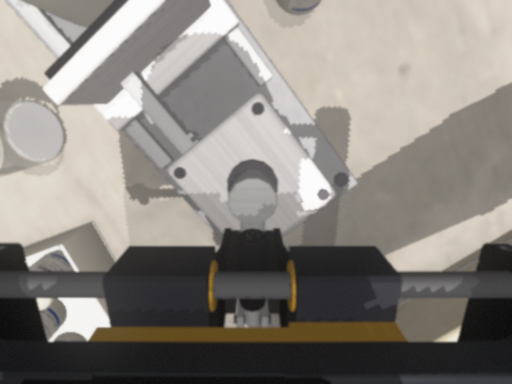

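The sleeve is between the fingers at (252,250), with the lugs visible below at (252,320). The width is 14.6 mm. Next I'll lift along the arc with force feedback.

```bash
python3 - <<'E'
from h import *
f0=np.load("f0.npy"); p0=np.array(current_tcp_pos()); t0=current_t()
# small test lift, then arc with radial admittance
r=40.; dr=0.; dl=0.
for th in np.radians(np.arange(6,91,6)):
    e=-u*np.cos(th)+z*np.sin(th); t=u*np.sin(th)+z*np.cos(th)
    move_l(p0+(r+dr)*e+r*u+dl*lat,feed=40)
    F=np.array(current_force())-f0
    fr,ft,fl=F@e,F@t,F@lat
    # force on tool +e => pushed outward: yield
    dr+=np.clip(0.08*fr,-1,1); dl+=np.clip(0.1*fl,-.5,.5)
    print(round(np.degrees(th)),"fr %.1f ft %.1f fl %.1f dr %.1f dl %.1f"%(fr,ft,fl,dr,dl), "w%.1f"%(current_width()*87))
    if np.linalg.norm(F)>35: print("STOP");break
print(current_tcp_pos(),current_t()-t0,current_torque())
c,Rw,tw=cam("scene"); c2,Rw2,tw2=cam("wrist")
P=proj(c,Rw,tw,pin)[0].astype(int); s=c["color"][P[1]-60:P[1]+60,P[0]-70:P[0]+70]
s=cv2.resize(s,None,fx=3.2,fy=3.2,interpolation=cv2.INTER_CUBIC); w=cv2.resize(c2["color"],(512*384//384*1,384))
h_=max(s.shape[0],384); o=np.zeros((384,s.shape[1]+340,3),np.uint8); o[:384,:s.shape[1]]=s[:384]; o[:255,s.shape[1]:]=cv2.resize(c2["color"],(340,255))
cv2.imwrite("pics/lift.png",cv2.cvtColor(o,cv2.COLOR_RGB2BGR))
E
```

```text
6 fr -3.4 ft -2.9 fl -1.3 dr -0.3 dl -0.1 w15.2
12 fr -3.9 ft -2.2 fl -1.3 dr -0.6 dl -0.3 w14.4
18 fr -4.5 ft -3.1 fl -0.3 dr -0.9 dl -0.3 w14.5
24 fr -4.5 ft -1.3 fl 1.6 dr -1.3 dl -0.1 w14.5
30 fr -4.2 ft -1.4 fl 0.0 dr -1.6 dl -0.1 w14.5
36 fr -4.3 ft -2.7 fl 0.1 dr -2.0 dl -0.1 w14.9
42 fr -2.8 ft -3.3 fl 0.7 dr -2.2 dl -0.1 w15.2
48 fr -3.3 ft -4.5 fl -0.3 dr -2.5 dl -0.1 w15.2
54 fr -1.9 ft -3.9 fl 0.4 dr -2.6 dl -0.1 w15.0
60 fr -2.0 ft -5.1 fl -0.1 dr -2.8 dl -0.1 w15.4
66 fr -2.0 ft -6.7 fl -0.7 dr -2.9 dl -0.1 w14.9
72 fr -3.2 ft -8.0 fl -1.2 dr -3.2 dl -0.3 w15.2
78 fr -1.2 ft -7.6 fl -0.7 dr -3.3 dl -0.3 w15.2
84 fr -2.2 ft -7.8 fl 0.9 dr -3.5 dl -0.2 w15.4
90 fr -0.7 ft -8.4 fl -0.2 dr -3.5 dl -0.3 w15.0
[ 536.79429375 -191.04044151  124.36955322] 3.7583 [-2.2043626   1.34763215  0.05011528]
```

View pics/lift.png

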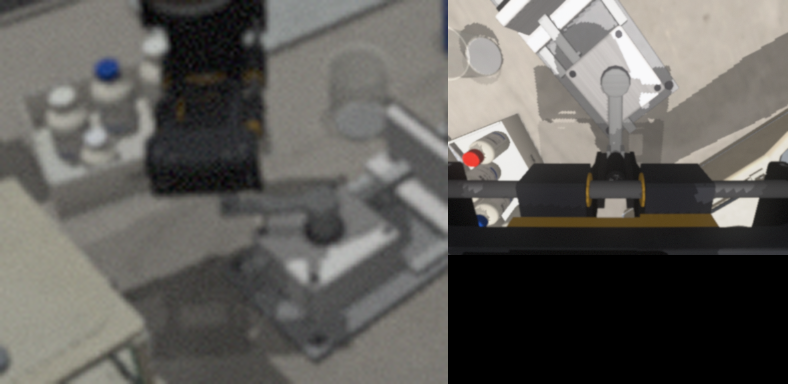

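The handle stands up near the vertical between the pads, and the crank arm still points the same way. I'll press it gently against its stop, then turn in small force-guarded steps.

```bash
cat >> h.py <<'E'
def favg(f0,n=5):
    a=[]
    for _ in range(n): a.append(np.array(current_force())-f0); dwell(.01)
    return np.mean(a,0)
E
python3 - <<'E'
from h import *
f0=np.load("f0.npy"); p=np.array(current_tcp_pos()); 
print("rest",(favg(f0)@u).round(1),(favg(f0)@z).round(1))
for k in range(1,9):
    move_l(p+k*u,feed=30); F=favg(f0); print(k,"fu %.1f fl %.1f fz %.1f"%(F@u,F@lat,F@z), (np.array(current_tcp_pos())-p)@u)
    if F@u<-22: break
move_l(p+(k-1.0)*u,feed=20); F=favg(f0); print("back fu %.1f fl %.1f fz %.1f"%(F@u,F@lat,F@z),current_tcp_pos(),current_torque(),current_t())
E
```

```text
rest -8.0 -0.7
1 fu -6.7 fl -1.4 fz -4.9 -0.06027673149871908
2 fu -8.0 fl -1.6 fz -4.8 0.5433067093992002
3 fu -8.0 fl -1.4 fz -4.5 1.487432793191028
4 fu -7.6 fl -1.0 fz -3.3 2.486701233593223
5 fu -8.5 fl -1.5 fz -3.2 3.2396285091044192
6 fu -8.5 fl -1.3 fz -3.3 4.1947746323079125
7 fu -8.4 fl -1.3 fz -2.9 5.224186694509809
8 fu -10.2 fl -1.1 fz -3.2 5.695731596147869
back fu -7.8 fl -0.7 fz -3.1 [ 539.22867374 -186.05277488  124.887126  ] [-2.13070326  1.01820076 -0.02007788] 17.8917
```

```bash
python3 - <<'E'
from h import *
f0=np.load("f0.npy"); p=np.array(current_tcp_pos()); 
for k in range(1,9):
    move_l(p+k*u,feed=30); F=favg(f0); print(k,"fu %.1f fl %.1f fz %.1f"%(F@u,F@lat,F@z), (np.array(current_tcp_pos())-p)@u)
    if F@u<-20: break
P=p+(k-1)*u
move_l(P,feed=20); F=favg(f0); print("back fu %.1f fl %.1f fz %.1f"%(F@u,F@lat,F@z),current_tcp_pos(),current_t())
np.save("P.npy",P)
c2,_,_=cam("wrist"); cv2.imwrite("pics/up.png",cv2.cvtColor(c2["color"],cv2.COLOR_RGB2BGR))
E
```

```text
1 fu -6.0 fl -1.1 fz -5.2 -0.03313900728952438
2 fu -9.3 fl -1.9 fz -5.0 0.07457963951945583
3 fu -11.9 fl -2.0 fz -4.7 0.24333652201581898
4 fu -14.3 fl -2.6 fz -4.8 0.3882636830449699
5 fu -16.3 fl -2.4 fz -4.9 0.6837399377464101
6 fu -18.1 fl -3.0 fz -4.9 1.0187019874083139
7 fu -21.2 fl -2.2 fz -4.4 1.1548773500246872
back fu -18.2 fl -1.7 fz -4.3 [ 538.58971393 -184.59214212  124.91636062] 20.225
```

View pics/up.png

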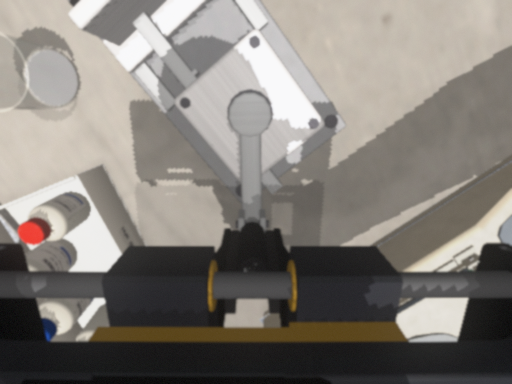

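The stop is reached: the force rises stiffly at 3 N/mm from about (539,-186). The bottle is still about 17 mm from its seat, so the first 60° of turning is safe.

```bash
cat >> h.py <<'E'
C=np.array([506.5,-250.5,0])
def turn(f0,st,dmm,n,limit,rad_target=-4.,feed=40,every=5,navg=3,stop_avg=1):
    """st=[phi,R,z] command state; cw steps of dmm until tangential resistance > limit"""
    phi,R,zc=st; res=0; hist=[]
    for i in range(n):
        phi-=dmm/70
        e=np.array([np.cos(phi),np.sin(phi),0]); t=np.array([np.sin(phi),-np.cos(phi),0])
        P=C+R*e; P[2]=zc
        move_l(P,feed=feed); F=favg(f0,navg); res=-F@t; fr=F@e; hist.append(res)
        R+=np.clip(.12*(fr-rad_target),-.8,.8)
        if i%every==0 or res>limit:
            a=np.array(current_tcp_pos()); d=a-C
            print("phi %.1f(act %.1f) R %.1f(act %.1f) res %.2f fr %.1f fz %.1f Tz %.2f t %.1f"%(np.degrees(phi),np.degrees(np.arctan2(d[1],d[0])),R,np.hypot(*d[:2]),res,fr,F[2],current_torque()[2],current_t()),flush=True)
        if res>limit and np.mean(hist[-stop_avg:])>limit: break
        if np.linalg.norm(F)>40: print("BIG",F); break
    st=[phi,R,zc]; np.save("st.npy",st); return st
E
python3 - <<'E'
from h import *
f0=np.load("f0.npy"); P=np.load("P.npy"); d=P-C
st=[np.arctan2(d[1],d[0]),np.hypot(*d[:2]),P[2]]; print(np.degrees(st[0]),st[1:])
turn(f0,st,2.5,29,7.5,every=3)
E
```

```text
63.07863611334648 [np.float64(78.2814695812241), np.float64(124.88712599792909)]
phi 61.0(act 62.5) R 77.5(act 73.3) res -0.72 fr -17.3 fz -2.4 Tz 0.02 t 20.6
phi 54.9(act 55.9) R 75.1(act 72.9) res -0.28 fr -10.9 fz -2.4 Tz 0.01 t 21.4
phi 48.8(act 49.5) R 73.9(act 72.6) res 0.43 fr -6.3 fz -3.1 Tz -0.09 t 22.2
phi 42.6(act 43.3) R 73.4(act 72.4) res 1.52 fr -4.9 fz -2.6 Tz -0.00 t 23.0
phi 36.5(act 37.0) R 73.1(act 72.3) res 1.44 fr -5.1 fz -1.7 Tz -0.02 t 23.9
phi 30.3(act 30.8) R 72.8(act 72.2) res 0.87 fr -5.1 fz -1.7 Tz -0.05 t 24.7
phi 24.2(act 24.6) R 72.6(act 72.0) res 0.88 fr -4.2 fz -1.4 Tz 0.04 t 25.5
phi 18.1(act 18.4) R 72.3(act 71.9) res 0.61 fr -5.3 fz -1.2 Tz -0.04 t 26.3
phi 11.9(act 12.3) R 72.1(act 71.7) res 1.32 fr -4.6 fz -1.2 Tz -0.02 t 27.1
phi 5.8(act 6.2) R 71.9(act 71.5) res 1.25 fr -4.5 fz -1.2 Tz 0.00 t 28.0
```

```bash
python3 - <<'E'
from h import *
c,Rw,tw=cam("top")
for k in("bottle","v_seat","crank_axis"):
    for d in landmark_of("top",k)[:2]: print("  ",k,round(d["conf"],2),(Rw@np.array(d["xyz"])+tw).round(1))
o,d=c["color"],None
a=c["color"][110:230,160:330]
cv2.imwrite("pics/top1.png",cv2.cvtColor(cv2.resize(a,None,fx=4,fy=4,interpolation=cv2.INTER_CUBIC),cv2.COLOR_RGB2BGR))
h=[506.5,-251.5]; y=np.array([-.212,.977]); x=np.array([.977,.212])
for yy in(-120,-130,-140,-150,-160):
  print(yy,[((proj(c,Rw,tw,[*(np.array(h)+xx*x+yy*y),85])[0]-[160,110])*4).round() for xx in(-50,50)])
print(current_t())
E
```

```text
bottle 0.91 [ 534.8 -631.9   -0.8]
   bottle 0.72 [ 549.8 -423.3   11.4]
   v_seat 0.57 [ 543.2 -438.2   10.7]
   crank_axis 0.73 [ 510.8 -252.7  102.7]
   crank_axis 0.35 [ 652.9 -359.1   -1.8]
-120 [array([365., 352.]), array([331., 185.])]
-130 [array([381., 348.]), array([348., 181.])]
-140 [array([398., 345.]), array([365., 178.])]
-150 [array([415., 342.]), array([381., 175.])]
-160 [array([432., 338.]), array([398., 171.])]
28.45
```

View pics/top1.png

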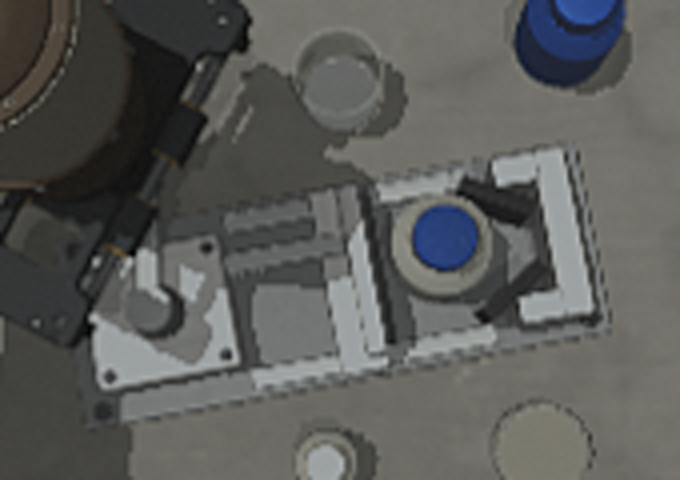

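The jaw's dark face, from (362,190) to (392,345) in the crop, sits at y≈-138 in the holder frame. That leaves about 22 mm, or 84°, to go. The bottle stands free in front of it. I'll turn another 55° coarsely, then go finely.

```bash
python3 - <<'E'
from h import *
f0=np.load("f0.npy"); st=np.load("st.npy")
st=turn(f0,st,2.5,27,4.0,every=3,stop_avg=2)
c,Rw,tw=cam("top")
for d in landmark_of("top","bottle")[:3]: print("  ",round(d["conf"],2),(Rw@np.array(d["xyz"])+tw).round(1))
E
```

```text
phi 1.7(act 2.2) R 71.8(act 71.4) res 1.27 fr -4.3 fz -0.7 Tz -0.01 t 28.7
phi -4.4(act -3.9) R 71.6(act 71.2) res 0.65 fr -4.5 fz -0.6 Tz 0.01 t 29.6
phi -10.6(act -9.9) R 71.3(act 71.0) res 1.09 fr -4.7 fz -0.9 Tz 0.02 t 30.4
phi -16.7(act -15.9) R 71.2(act 70.8) res 0.79 fr -4.4 fz -0.9 Tz -0.01 t 31.2
phi -22.9(act -21.9) R 71.0(act 70.6) res 1.49 fr -4.4 fz -0.7 Tz -0.03 t 32.0
phi -29.0(act -27.9) R 70.8(act 70.3) res 1.91 fr -4.8 fz -0.5 Tz -0.06 t 32.9
phi -35.1(act -33.9) R 70.5(act 70.1) res 1.87 fr -4.9 fz -1.2 Tz -0.03 t 33.7
phi -41.3(act -39.9) R 70.3(act 69.9) res 1.98 fr -4.7 fz -0.8 Tz 0.02 t 34.5
phi -47.4(act -45.9) R 70.1(act 69.7) res 1.59 fr -4.4 fz -1.6 Tz 0.02 t 35.3
   0.93 [ 440.7 -616.8    3.3]
   0.81 [ 536.9 -632.    -1.3]
   0.73 [ 689.3 -499.4    1.1]
```

```bash
python3 - <<'E'
from h import *
f0=np.load("f0.npy"); st=np.load("st.npy")
st=turn(f0,st,1.2,32,3.0,every=3,navg=5,stop_avg=2)
E
```

```text
phi -52.5(act -50.6) R 69.9(act 69.5) res 2.46 fr -4.3 fz -1.8 Tz -0.03 t 36.3
phi -55.4(act -53.4) R 69.7(act 69.4) res 2.48 fr -4.5 fz -2.2 Tz -0.03 t 37.1
phi -58.4(act -56.3) R 69.7(act 69.3) res 2.85 fr -4.1 fz -2.7 Tz 0.03 t 38.0
phi -60.4(act -58.2) R 69.5(act 69.3) res 3.18 fr -4.7 fz -2.4 Tz 0.00 t 38.6
```

```bash
python3 - <<'E'
from h import *
f0=np.load("f0.npy"); st=np.load("st.npy")
c,Rw,tw=cam("top")
cv2.imwrite("pics/top2.png",cv2.cvtColor(cv2.resize(c["color"][110:230,160:330],None,fx=4,fy=4,interpolation=cv2.INTER_CUBIC),cv2.COLOR_RGB2BGR))
st=turn(f0,st,1.0,16,3.9,every=2,navg=5,stop_avg=2)
E
```

```text
phi -61.2(act -59.2) R 69.5(act 69.2) res 2.89 fr -4.2 fz -2.3 Tz 0.04 t 38.9
phi -62.8(act -61.0) R 69.4(act 69.2) res 3.09 fr -4.3 fz -2.8 Tz -0.05 t 39.5
phi -64.4(act -62.8) R 69.4(act 69.1) res 3.41 fr -4.0 fz -2.8 Tz -0.02 t 40.1
phi -66.1(act -64.4) R 69.4(act 69.1) res 3.11 fr -4.0 fz -3.0 Tz 0.04 t 40.7
phi -67.7(act -66.0) R 69.3(act 69.0) res 2.76 fr -4.3 fz -3.1 Tz 0.05 t 41.3
phi -69.4(act -67.6) R 69.2(act 69.0) res 2.76 fr -4.4 fz -3.0 Tz -0.00 t 41.9
phi -71.0(act -69.4) R 69.2(act 68.9) res 3.20 fr -4.2 fz -3.2 Tz 0.05 t 42.4
phi -72.6(act -71.1) R 69.1(act 68.9) res 3.04 fr -4.1 fz -3.4 Tz -0.01 t 43.0
```

View pics/top2.png

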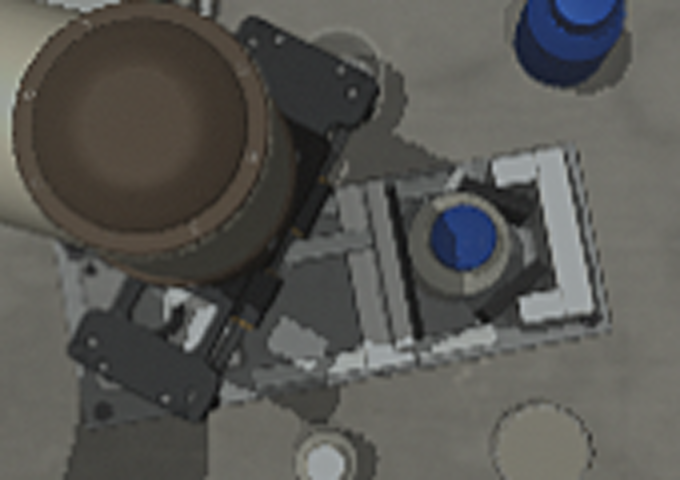

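The top view at -60° shows the jaw against the bottle, at about y=-155. Resistance is steady near 3 N (free running). I'll continue finely.

```bash
python3 - <<'E'
from h import *
f0=np.load("f0.npy"); st=np.load("st.npy")
st=turn(f0,st,0.8,22,4.3,every=2,navg=4,stop_avg=1)
E
```

```text
phi -74.1(act -72.6) R 69.1(act 68.8) res 2.88 fr -4.1 fz -3.3 Tz 0.00 t 43.6
phi -75.4(act -73.8) R 69.1(act 68.8) res 3.10 fr -4.0 fz -3.7 Tz 0.00 t 44.2
phi -76.7(act -75.1) R 69.0(act 68.8) res 2.83 fr -4.5 fz -4.2 Tz 0.01 t 44.7
phi -78.0(act -76.6) R 69.0(act 68.7) res 3.27 fr -4.4 fz -3.6 Tz 0.01 t 45.3
phi -79.3(act -78.1) R 68.9(act 68.7) res 3.22 fr -4.4 fz -3.9 Tz 0.10 t 45.9
phi -80.7(act -79.5) R 68.8(act 68.7) res 3.22 fr -3.9 fz -3.4 Tz -0.02 t 46.4
phi -82.0(act -80.9) R 68.8(act 68.6) res 2.92 fr -4.1 fz -4.5 Tz 0.00 t 47.0
phi -83.3(act -81.9) R 68.7(act 68.6) res 4.06 fr -4.2 fz -4.4 Tz 0.05 t 47.6
phi -83.9(act -82.3) R 68.6(act 68.6) res 4.53 fr -4.6 fz -5.0 Tz 0.04 t 47.9
```

Resistance is climbing above 3 N and the handle is starting to lag, so the clamp has begun to grip. I'll take fine steps up to about 6 N.

```bash
python3 - <<'E'
from h import *
f0=np.load("f0.npy"); st=np.load("st.npy")
st=turn(f0,st,0.5,10,6.0,every=1,navg=5,stop_avg=1)
dwell(.3)
e=np.array([np.sin(st[0]),-np.cos(st[0]),0]); print("hold",-favg(f0,8)@e,current_t())
c,Rw,tw=cam("top")
for k in ("bottle","v_seat"):
    for d in landmark_of("top",k)[:3]: print("  ",k,round(d["conf"],2),(Rw@np.array(d["xyz"])+tw).round(1))
cv2.imwrite("pics/top3.png",cv2.cvtColor(cv2.resize(c["color"][110:230,160:330],None,fx=4,fy=4,interpolation=cv2.INTER_CUBIC),cv2.COLOR_RGB2BGR))
E
```

```text
phi -84.3(act -82.4) R 68.6(act 68.6) res 4.94 fr -4.1 fz -5.6 Tz -0.02 t 48.1
phi -84.7(act -82.6) R 68.6(act 68.6) res 5.55 fr -4.1 fz -5.6 Tz -0.05 t 48.4
phi -85.2(act -82.8) R 68.6(act 68.6) res 5.75 fr -4.2 fz -5.9 Tz 0.03 t 48.7
phi -85.6(act -83.0) R 68.6(act 68.6) res 6.31 fr -3.9 fz -6.5 Tz 0.00 t 49.0
hold 6.581673063717487 49.3833
   bottle 0.89 [ 688.1 -502.6   -1.2]
   bottle 0.85 [ 547.3 -438.    12.1]
   bottle 0.83 [ 537.1 -631.9   -0.8]
   v_seat 0.62 [ 544.8 -438.4   12.2]
   v_seat 0.54 [ 507.6 -253.2    2.1]
```

View pics/top3.png

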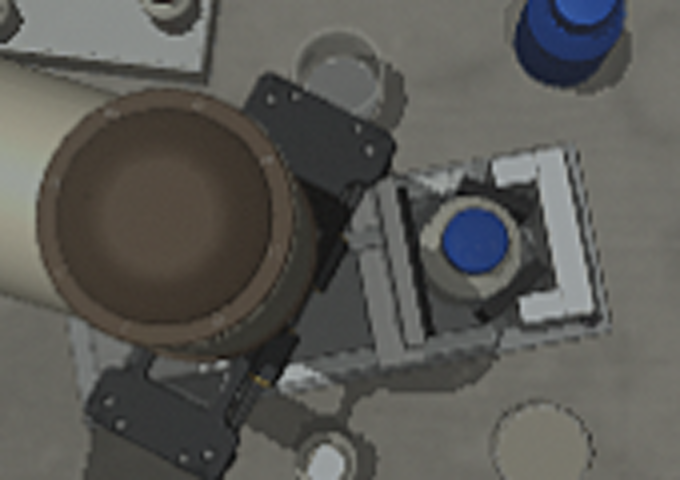

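The bottle (crop 475,245) lies against both V faces with the jaw on it. The network puts the bottle at (547,-438) and the seat at (545,-438). The handle force is 6.4 N, about 3.4 N above free running, so roughly 16 N at the jaw. I'll release and check.

```bash
python3 - <<'E'
from h import *
f0=np.load("f0.npy")
gripper_open(); dwell(.3); print("open",current_width(),(favg(f0)).round(2),current_t())
p=np.array(current_tcp_pos()); print(p)
move_l([p[0],p[1],p[2]+110],feed=120)
move_l([p[0]-40,p[1]+60,p[2]+200],feed=200)
dwell(.2); print(favg(f0).round(2),current_t())
c,Rw,tw=cam("top"); 
for k in ("bottle","v_seat","crank_pivot","handle_grip"):
    for d in landmark_of("top",k)[:3]: print("  ",k,round(d["conf"],2),(Rw@np.array(d["xyz"])+tw).round(1))
s,_,_=cam("scene"); w,Rw,tw=cam("wrist")
for k in ("bottle","handle_grip","crank_pivot"):
    for d in landmark_of("wrist",k)[:2]: print("  w",k,round(d["conf"],2),(Rw@np.array(d["xyz"])+tw).round(1))
a=cv2.resize(s["color"][150:270,180:320],(420,360),interpolation=cv2.INTER_CUBIC); b=cv2.resize(w["color"],(380,285))
o=np.zeros((360,800,3),np.uint8); o[:,:420]=a; o[:285,420:]=b
cv2.imwrite("pics/end.png",cv2.cvtColor(o,cv2.COLOR_RGB2BGR))
E
```

```text
open 0.9969317401088159 [ 1.17 -0.1   0.89] 51.2083
[ 511.80496507 -318.91227807  124.90837139]
[ 0.8  -0.02  0.76] 53.2417
   bottle 0.94 [ 547.  -438.    13.4]
   bottle 0.86 [ 690.  -502.8    3. ]
   bottle 0.71 [ 5.349e+02 -6.316e+02  5.000e-01]
   v_seat 0.91 [ 544.  -439.4   11.1]
   crank_pivot 0.81 [ 517.4 -320.1  108.7]
   handle_grip 0.56 [ 514.1 -324.3  145.6]
   handle_grip 0.32 [ 515.5 -321.8  107.5]
  w bottle 0.73 [ 546.3 -438.    12.5]
  w bottle 0.55 [ 688.4 -501.1    1.1]
  w handle_grip 0.83 [ 512.4 -321.1  139.1]
  w crank_pivot 0.85 [ 513.8 -321.   106.6]
```

View pics/end.png

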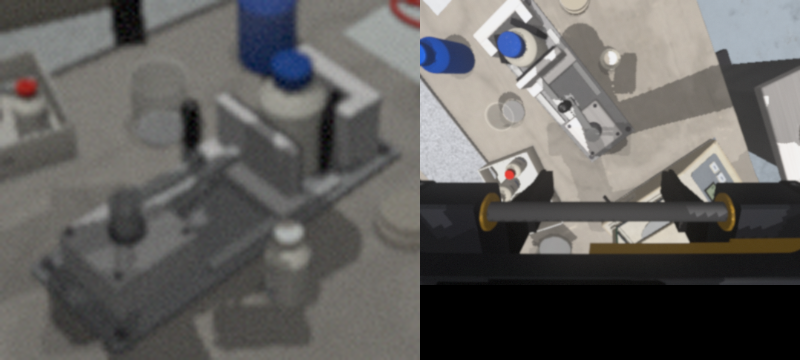

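The handle stands upright (scene crop 190,125) and the bottle sits in the V with the jaw against it. Nothing else has moved and the arm is clear, so I'm handing in.

```bash
python3 -c "
from plant import *
close_job(); print(current_t())"
```

```text
the job is handed in; nothing more can be done
the job is handed in; nothing more can be done
```

The job is handed in at about 53 s of robot time. The white bottle is clamped in the V block, the handle is standing upright, and the gripper is open and clear. No verdict was reported.

**What I did:** I gripped the folded sleeve and lifted it along its arc, then pressed it against its stop; the wrist force peaked at about 21 N there. I then turned the crank about 146° clockwise by the handle in small force-guarded steps. I stopped when the resistance had risen about 3.4 N above free running.

**Last checks:**
- **Bottle:** the network puts it at (547, -438) mm and its seat at (544, -439) mm, about 3 mm apart, which is within the network's accuracy of about 4 mm. The picture shows the bottle touching both V faces.
- **Handle:** the grip point was at a height of 139–146 mm, right above the pivot, so it is upright. One low-confidence detection (0.32) put it at 107 mm; the pictures contradict that.
- **Grip force:** by the 5 N per newton rule the jaw presses with roughly 16 N. I could not measure this directly.
- **Other glassware:** the beaker, dishes and small bottle look undisturbed in the pictures; I did not measure their positions again.

**What disagreed:**
- **Pivot position:** the stop was felt about 4 mm further out than my camera estimate of the pivot. The force control absorbed the difference.
- **Force reading:** the wrist force had drifted by about 1 N once released. The 6.4 N held at the handle was therefore nearer 5.5 N, but the 3.4 N rise should be little affected.

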